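# Roll two bars onto the measuring line

## Robot

A 7-joint arm with a two-finger parallel gripper is mounted at the origin on the work surface. World frame = base frame: x ahead of the robot, y to its left, z up, the work surface at z = 0. Lengths are in m, angles in degrees, forces in N, time in s.
With the tool pointing down it reaches from about 0.425 to 0.8 m from the base axis. Payload 8.3 kg.
Tool frame: the origin (TCP) lies at the very end of the fingers, on their centre line; the grasp point (between the pads) lies 19 mm behind it; z points along the fingers, y is the direction in which the jaws open and shut (so a half turn about z gives the same grasp; the last joint's range is limited). The gripper opens to 85 mm and grips with 20 to 120 N. Pads are 22 mm wide; open, the fingers measure 114 mm over their backs; the gripper's body (76 mm by 85 mm) begins 54 mm behind the grasp point. The pads swing forward as they close: fully open they stand 13 mm farther back than shut.
Start: joints at [-70.468, 21.967, 0.94, 78.501, -0.361, 79.538, -2.664], TCP at [0.246, 0.575, 0.203] pointing down, gripper open.
Joint ranges: [-169.22, 169.22], [-14.56, 117.87], [-87.37, 89.26], [10.42, 133.3], [-82.24, 262.24], [0.94, 117.77], [-172.7, 172.7]. Speed limits (degrees/s): [136.94, 136.94, 172.46, 172.46, 180, 180, 180].

## Interface

Orientations are given as a 3x3 rotation matrix whose columns are the frame's x, y, z axes.
In Python, from rig import robot gives the robot as it stands.
- The arm moves only by the tool carry_out, never from a script. Its argument "motion" is a list of rows, each a list of 3 entries, a list of its own where there are three numbers: the opening, from 0 (shut) to 1 (fully open), then the shift along the tool's x, y, z in mm, then the turn about the tool's z in degrees. In form: [[fingers, [dx, dy, dz], twist], ...]. A call has exactly 10 rows; each row is the pose to reach, as a shift and turn from the pose commanded when the call began, along the tool's axes at that moment; what a row does not reach only later rows make up. A row lasts 1/10 s, in which the tool goes at most 50 mm and 8.59 degrees, less where a joint would pass 70% of its speed; a pose out of reach is approached as far as the arm can. A call with a gripper value outside its range is refused whole. The fingers move at their own pace and stop on an object; "newtons" is the grip in N (left out, the last holds). Time passes only in rows, so rows that repeat a pose let the fingers close, or fill a call up. It gives the time, the measured TCP pose, the force and the opening at its end, in the units of the state.
- robot.read_state(): the state, without advancing time (a new reading comes with each control period).
- robot.read_camera(name): name is "scene" or "top" or "wrist"; returns a dict with "pixels" (384x512x3 uint8, blue, green, red), "fovy" (degrees; the focal length in pixels is half the picture's height over the tangent of half this angle, whatever the lens; pixels are square), "cx", "cy" (the principal point, pixels), "world_to_cam" (4x4, takes a point from world to camera coordinates); the wrist camera has in their place "mount" (4x4, takes a point from camera to tool coordinates, whose origin is the TCP and whose axes are the flange's). Camera axes: x right, y up, looking along -z (the intrinsics and any distortion apply to the point x, -y, -z); pixel columns grow to the right and rows downward; lengths in m; the calibration is good to about 2 mm. A picture is of the moment at which its call begins: read the wrist's pose just before it. There is no depth.
- robot.job_done(): hands the job in, once; it reports no verdict.
The state is a dict: "t": time; "qpos": joint angles; "qvel": joint speeds; "joint_torque": joint torques, N m; "ee_pos": TCP position; "orientation": TCP orientation; "contact_force": force on the tool from outside, world axes, zero at the start; "torque": the same for the moment, N m; "opening": finger opening in m.
Only numpy, scipy, OpenCV 4.12 (cv2) and the standard library are available. Lean on these libraries where they do the work, as an engineer would, in place of code of your own. Each camera call takes 0.05 s, during which the arm holds its last target.

## Task

On the grey measuring board, push the two aluminium round bars, one after the other, with the fingers so that each rolls over the board and comes to rest lying along the black line, centred over its width, where its length can be read off. Roll them: do not pick them up, lift them or slide them along without turning, and leave everything else on the board and the bench where it is.

Things in the scene. Friction and masses are not known exactly. Their poses are not given: they have to be found in the camera images.
- board: Flat grey measuring board fixed to the bench, 340 mm along its x axis, 460 along y, 8 thick; place and yaw vary (within 0.2 rad of the robot's axes). Origin: centre of its underside; z up. A bar on it rolls square to its own axis and keeps its heading (pushing near one end hardly turns it); pushed at about 4 cm/s it stops a few mm after the push ends.
- line_mid (a point): Middle of the black line painted on the board's top face. The line is 4 mm wide and 310 mm long and runs along the board's x axis, through the middle of the board, with thin short scale ticks across it. Axes are the board's: x along the line, y across it, z up; the point is at the height of the board's top.
- long_bar: Long, thinner plain aluminium round bar, 36 mm in diameter, 120 mm long, about 0.3 kg, lying on the board, 70 to 140 mm to one side of the line, nearly parallel to it (within 0.08 rad), its middle 66 mm along the line from line_mid. Origin: middle of the bar on its axis, 18 mm above the board; own x is the bar's axis, y and z turn as it rolls.
- short_bar: Short, thicker plain aluminium round bar, 50 mm in diameter, 70 mm long, about 0.4 kg, lying on the board like the long bar (70 to 140 mm from the line, within 0.08 rad of parallel), but on the other side of the line and in the other half of its length. Origin: middle of the bar on its axis, 25 mm above the board; own x is the bar's axis, y and z turn as it rolls.
- bearing: Steel bearing ring lying flat on the board, 52 mm outside diameter, 25 mm bore, 15 mm high; on the free area beside one bar's lane, 140 to 180 mm from the line. Origin: centre of its underside. Stays where it is.
- bushing: Dark steel flanged bushing standing on the board, flange 42 mm in diameter, 36 mm high; on the free area beyond the line at the opposite corner from the bearing, 140 to 180 mm from the line. Origin: centre of its underside. Stays where it is.
- carton: Black and dark red carton, 340 x 75 x 45 mm, lying on the bench left of the board. Origin: centre of its underside. Stays.
- tin: Plain tin, 80 mm in diameter, 90 mm high, standing on the bench right of the board. Origin: centre of its underside. Stays.
- wrench: Steel wrench, 180 mm long, lying on the bench right of the board. Origin: about its middle, underside. Stays.
- wire_spool: Black spool, 90 mm in diameter, 45 mm high, standing on the bench left of the board. Origin: centre of its underside. Stays.

How it is judged:
By the outcome, as a careful person would: the job done as asked, in the order asked, and still so for the second after the job is handed in, with the robot touching nothing.
It also fails if it takes over 58 s, if anything falls off the work surface, if the arm or the gripper's body presses on something with over 40 N, if the wrist force passes 120 N, or if a joint passes its speed limit or range.

## Working session

There is one attempt and no reset: what is moved stays moved. The work goes in short steps, Python scripts to look and compute and a tool call to move; the robot and the scene stay as the last step left them, time stands still between calls to the robot, and variables do not carry over. Pictures are saved under pics/ and viewed, and the job is handed in when it is done.

Besides the shell and the picture viewer there is one more tool, called after "Call:" as a command line: name --argument value ..., lists and objects as JSON in quotes. carry_out: Moves the arm, as the interface text tells. Its arguments: {"type":"object","properties":{"motion":{"type":"array"},"newtons":{"type":"number"}},"required":["motion"]}

```bash
ls; mkdir -p pics; python3 - <<'E'
from rig import robot
import cv2,json
s=robot.read_state(); print({k:(v if not hasattr(v,'tolist') else v.tolist()) for k,v in s.items()})
for n in ("scene","top","wrist"):
    c=robot.read_camera(n); cv2.imwrite(f"pics/{n}0.png",c["pixels"])
    print(n,{k:(v.tolist() if hasattr(v,'tolist') else v) for k,v in c.items() if k!="pixels"})
E
```

```text
pics
{'t': 0.0, 'qpos': [-70.46749507647435, 22.014528802427925, 0.9364493357515157, 78.5621390843936, -0.3626109331023204, 79.53741196979969, -2.6654615552792182], 'qvel': [-0.008147794257843085, 0.017010963337225193, -0.12982153937662622, -0.08969224555935011, 0.05579418832934331, -0.024811987853670805, 0.02314829229557479], 'joint_torque': [-0.001476442557759583, -62.75933504104614, 0.8434963971376419, -37.18215465545654, 0.016620439128018916, 0.01419004867784679, 3.243056085011631e-05], 'ee_pos': [0.2452977101592661, 0.5742426210538863, 0.20247997189315306], 'orientation': [[-0.9195975368412469, 0.3928610195458886, -0.0007678260719580387], [0.392861769854919, 0.9195958037320215, -0.0017853696866796257], [4.687478393380604e-06, -0.0019434710757917327, -0.9999981114473194]], 'contact_force': [0.04154698951324202, 1.5038604550841046, -0.2437064820501689], 'torque': [-0.07359265595535394, 0.02082260998977824, -0.05471125018283303], 'opening': 0.08516002433536314}
scene {'fovy': 55.8030252597019, 'cx': 255.07318871721182, 'cy': 197.08788265847426, 'world_to_cam': [[0.1160487523850528,
[... 326 characters left out ...]
.09945550797315, 'world_to_cam': [[0.008833527949393022, -0.9999275204785899, 0.008180621828809171, 0.014946412249162941], [0.994457535759945, 0.00964174541037251, 0.1046959708665942, -0.49064460743145705], [-0.10476725802570415, 0.007210446240022671, 0.9944706285812542, -1.2738497487436629], [0.0, 0.0, 0.0, 1.0]]}
wrist {'fovy': 65.71638516183, 'cx': 256.93861453826764, 'cy': 192.8159746317589, 'mount': [[0.0003115639412412634, 0.9440985749044627, 0.32966313684012577, 0.08558505110574899], [0.999999917332687, -0.0003802784981688352, 0.00014395444136567048, -0.00021404921513412667], [0.0002612709855237629, 0.3296630647367473, -0.9440986153394384, -0.17097721154222087], [0.0, 0.0, 0.0, 1.0]]}
```

View pics/top0.png

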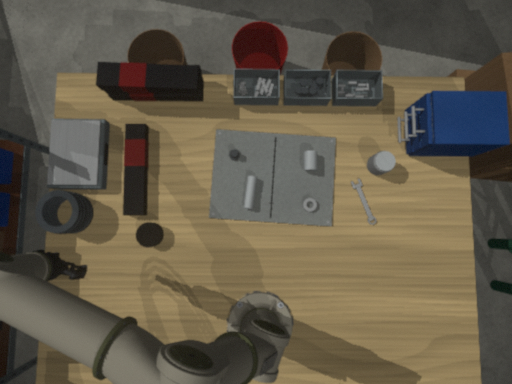

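View pics/scene0.png

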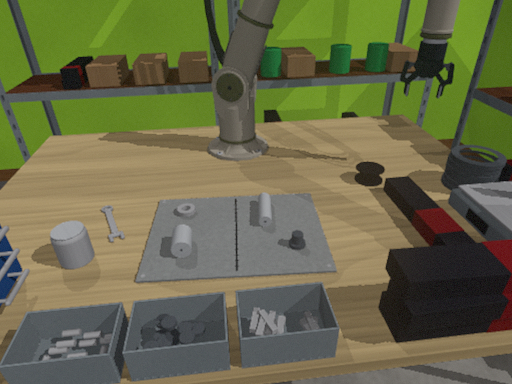

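View pics/wrist0.png

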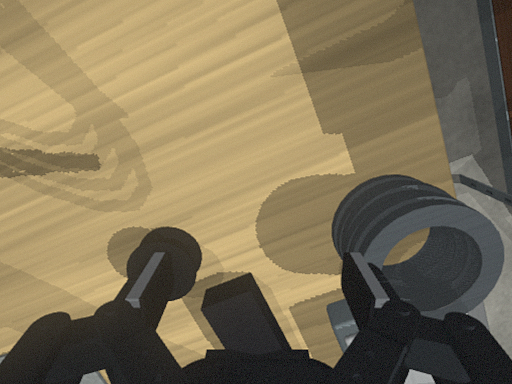

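The top view shows the board (corners about (217,130), (336,137), (333,225), (210,218)) with the line at column ~273. The long bar is left of the line at (250,191) and the short bar right of it at (309,159). The bearing is at (310,204) and the bushing at (234,155). First I'll get a coarse localisation.

```bash
cat > h.py <<'E'
import numpy as np, cv2
def ray(c,px,state=None):
    px=np.asarray(px,float).reshape(-1,2)
    f=c["pixels"].shape[0]/2/np.tan(np.radians(c["fovy"])/2)
    d=np.c_[(px[:,0]-c["cx"])/f, -(px[:,1]-c["cy"])/f, -np.ones(len(px))]
    if "world_to_cam" in c:
        T=np.linalg.inv(np.array(c["world_to_cam"]))
    else:
        M=np.eye(4); M[:3,:3]=state["orientation"]; M[:3,3]=state["ee_pos"]
        T=M@np.array(c["mount"])
    return T[:3,3], d@T[:3,:3].T
def onplane(c,px,z,state=None):
    o,d=ray(c,px,state); return o+d*((z-o[2])/d[:,2])[:,None]
E
python3 - <<'E'
import cv2,numpy as np
from h import *
from rig import robot
c=robot.read_camera("top"); im=c["pixels"]
cv2.imwrite("pics/topz.png",cv2.resize(im[115:240,195:350],None,fx=5,fy=4.8,interpolation=cv2.INTER_CUBIC))
r=lambda p,z:np.round(onplane(c,p,z),4).tolist()
print("corners",r([(217,130),(336,137),(333,225),(210,218)],.008))
print("long",r([(250,191)],.026+.01),"short",r([(309,159)],.033+.015),"line",r([(274.5,137),(272,218)],.008))
print("bear",r([(310,204)],.02),"bush",r([(234,155)],.03))
E
```

```text
corners [[0.7222, 0.1672, 0.008], [0.6999, -0.2887, 0.008], [0.3643, -0.2723, 0.008], [0.3862, 0.1865, 0.008]]
long [[0.4859, 0.0383, 0.036]] short [[0.6053, -0.178, 0.048]] line [[0.6973, -0.053, 0.008], [0.3883, -0.0446, 0.008]]
bear [[0.4411, -0.1851, 0.02]] bush [[0.6211, 0.0995, 0.03]]
```

View pics/topz.png

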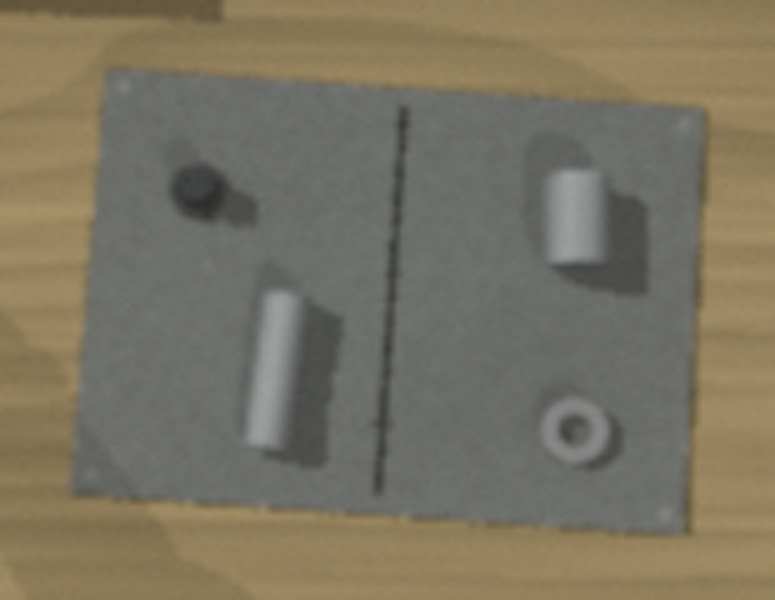

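Board and objects agree with the given sizes to coarse precision. I'll move the arm over the board for a closer wrist view.

Call:
carry_out --motion '[[1,[-36,-26,0],4],[1,[-71,-51,0],9],[1,[-106,-77,0],13],[1,[-142,-102,0],18],[1,[-177,-128,0],22],[1,[-212,-153,0],27],[1,[-248,-179,0],31],[1,[-283,-204,0],36],[1,[-319,-230,0],40],[1,[-354,-256,0],44]]'

```text
t: 1.2
ee_pos: [0.4711, 0.1985, 0.2036]
orientation: [[-0.386, 0.923, 0.0], [0.923, 0.386, 0.0], [0.0, 0.0, -1.0]]
contact_force: [1.0, 1.2, -0.5]
opening: 0.0858
```

Call:
carry_out --motion '[[1,[-36,-7,-9],4],[1,[-72,-14,-18],8],[1,[-108,-21,-27],12],[1,[-144,-28,-36],16],[1,[-180,-36,-45],20],[1,[-215,-43,-54],23],[1,[-250,-50,-60],26],[1,[-250,-50,-60],26],[1,[-250,-50,-60],26],[1,[-250,-50,-60],26]]'

```text
t: 2.2
ee_pos: [0.5214, -0.0481, 0.2631]
orientation: [[0.052, 0.999, -0.001], [0.999, -0.052, 0.001], [0.0, -0.001, -1.0]]
contact_force: [-0.5, 0.3, -0.2]
opening: 0.0855
```

```bash
python3 - <<'E'
from rig import robot
import cv2,pickle
s=robot.read_state(); c=robot.read_camera("wrist"); pickle.dump((s,c),open("w1.pkl","wb"))
print(s["t"],s["ee_pos"],s["orientation"])
cv2.imwrite("pics/w1.png",c["pixels"])
E
```

```text
2.2 [ 0.52135687 -0.04812897  0.26305445] [[ 5.24852234e-02  9.98621293e-01 -9.02715165e-04]
 [ 9.98621593e-01 -5.24847772e-02  5.11081136e-04]
 [ 4.62997701e-04 -9.28295064e-04 -9.99999462e-01]]
```

View pics/w1.png

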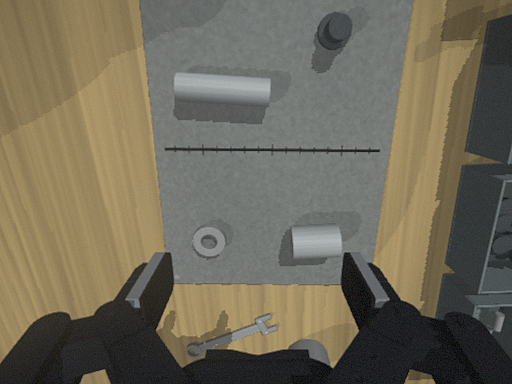

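The wrist view shows the line from (165,149) to (380,151). The long bar spans (175..270, 73..105) and the short bar (291..342, 224..260). The bearing is at (209,241) and the bushing at (335,32). Next I'll measure precisely.

```bash
cat >> h.py <<'E'
def linefit(c,s,roi=None,thr=60):
    """dark line on board -> (mid, dir, half) world at z=.008 ; roi x0,y0,x1,y1"""
    g=cv2.cvtColor(c["pixels"],cv2.COLOR_BGR2GRAY)
    x0,y0,x1,y1=roi
    m=np.zeros_like(g); m[y0:y1,x0:x1]=(g[y0:y1,x0:x1]<thr)
    ys,xs=np.nonzero(m)
    P=onplane(c,np.c_[xs,ys],.008,s)[:,:2]
    vx,vy,px,py=cv2.fitLine(P.astype(np.float32),cv2.DIST_HUBER,0,.001,.001).ravel()
    d=np.array([vx,vy]); d*=np.sign(d[0]); p=np.array([px,py]); n=np.array([-d[1],d[0]])
    t=(P-p)@d; k=abs((P-p)@n)<.004; t=t[k]
    return p+d*(t.min()+t.max())/2, d, t.max()-t.min()
def bar(c,s,roi,r,thr):
    """silhouette of a bar whose axis is near horizontal in the picture"""
    g=cv2.GaussianBlur(cv2.cvtColor(c["pixels"],cv2.COLOR_BGR2GRAY),(3,3),0)
    x0,y0,x1,y1=roi
    m=np.zeros_like(g); m[y0:y1,x0:x1]=255*(g[y0:y1,x0:x1]>thr)
    cs,_=cv2.findContours(m,cv2.RETR_EXTERNAL,cv2.CHAIN_APPROX_NONE)
    k=max(cs,key=cv2.contourArea); m[:]=0; cv2.drawContours(m,[k],-1,255,-1)
    xs=np.nonzero(m.any(0))[0]; L=len(xs); use=xs[int(.15*L):int(.85*L)]
    top=np.array([(x,np.nonzero(m[:,x])[0][0]-.5) for x in use]); bot=np.array([(x,np.nonzero(m[:,x])[0][-1]+.5) for x in use])
    def pl(e):
        o,d=ray(c,e,s); n=np.linalg.svd(d)[2][2]; return o,n*np.sign(n[1])
    o,n1=pl(top); _,n2=pl(bot)
    nb=n1+n2; nb/=np.linalg.norm(nb)
    ang=np.arccos(n1@n2)/2
    # axis: points on plane nb through o at z=.008+r
    z=.008+r; a=np.array([-nb[1],nb[0]])*-1; a/=np.linalg.norm(a); a*=np.sign(a[0])
    # y as function of x
    f=lambda x:o[1]-(nb[0]*(x-o[0])+nb[2]*(z-o[2]))/nb[1]
    ends=[(xs[0]-.5,(top[0,1]+bot[0,1])/2),(xs[-1]+.5,(top[-1,1]+bot[-1,1])/2)]
    E=onplane(c,ends,z,s)[:,0]; xm=E.mean()
    mid=np.array([xm,f(xm)])
    # implied radius from half angle and distance of the axis
    dist=np.linalg.norm(np.cross(np.r_[mid,z]-o,np.r_[a,0])); 
    return mid,a,E[1]-E[0],dist*np.sin(ang),m
def rel(mid,a,lm,ld):
    n=np.array([-ld[1],ld[0]]); v=mid-lm
    return v@ld,v@n,np.arctan2(a@n,a@ld)
E
python3 - <<'E'
import pickle
from h import *
s,c=pickle.load(open("w1.pkl","rb"))
g=cv2.cvtColor(c["pixels"],cv2.COLOR_BGR2GRAY)
print(g[60:125:2,220]); print(g[210:280:2,316]); print(g[85,165:285:3]); print(g[140:160,250])
for t in (45,55,65):
    lm,ld,L=linefit(c,s,(158,140,388,160),t); print(t,lm,ld,L)
lm,ld,L=linefit(c,s,(158,140,388,160),55)
vis=c["pixels"].copy()
for roi,r in (((165,62,285,125),.018),((280,212,352,275),.025)):
    for thr in (105,115,125,135):
        mid,a,l,rr,m=bar(c,s,roi,r,thr); print(thr,mid,np.arctan2(a[1],a[0]),l,rr,rel(mid,a,lm,ld))
        if thr==115: vis[m>0]=(0,0,255)
cv2.imwrite("pics/v1.png",vis)
E
```

```text
[121 118 121 128 110 109 116 115 155 161 167 175 168 177 165 158 153 138
 129 116 100  91  90  94  92  92  96  95  86  92  89 116 116]
[118 114 111 115 104 111 110  97 116 138 143 156 160 172 172 181 179 171
 173 158 156 148 141 115  89  91  91  88 127 121 120 120 117 114 118]
[119 122 120 152 161 164 169 169 170 170 173 171 176 178 174 174 174 172
 174 173 173 172 177 174 173 175 175 170 177 173 174 177 174 171 172 138
 113 105 106 107]
[118 118 119 124 125 123 124 129  84  41  31 112 131 128 124 128 119 116
 119 118]
45 [ 0.54303092 -0.04669726] [ 0.9981379  -0.06099821] 0.30644184137845853
55 [ 0.54231639 -0.04657006] [ 0.99809986 -0.06161746] 0.30788450254708544
65 [ 0.54293488 -0.04659085] [ 0.9980977  -0.06165215] 0.3091216528358136
105 [0.48297394 0.03316027] -0.05220583487102614 0.15592934908279776 0.038727893990297385 (np.float64(-0.06414246911931822), np.float64(0.07592230551726122), np.float64(0.009450684823518376))
115 [0.48303153 0.03778229] 0.10400953663630286 0.1564249622417192 0.06769262837891304 (np.float64(-0.06436979154350725), np.float64(0.08053908979233615), np.f
[... 477 characters left out ...]
3769 0.04684884890390952 (np.float64(0.06883376979665712), np.float64(-0.13641433106974862), np.float64(0.008961919787761317))
115 [ 0.60231017 -0.20179081] 0.10403560313875869 0.11118468139078719 0.0651635091884768 (np.float64(0.06944409589720382), np.float64(-0.15122913717301162), np.float64(0.1656921228333032))
125 [ 0.60479457 -0.18428308] -0.011706892675824034 0.0770569361603245 0.02129477708102956 (np.float64(0.07084498768545888), np.float64(-0.13360159713376318), np.float64(0.04994962701872048))
135 [ 0.60481312 -0.18454034] -0.015751093709858943 0.07406851676876824 0.01944170511894221 (np.float64(0.07087935899301498), np.float64(-0.1338572294710624), np.float64(0.045905425984685576))
```

View pics/v1.png

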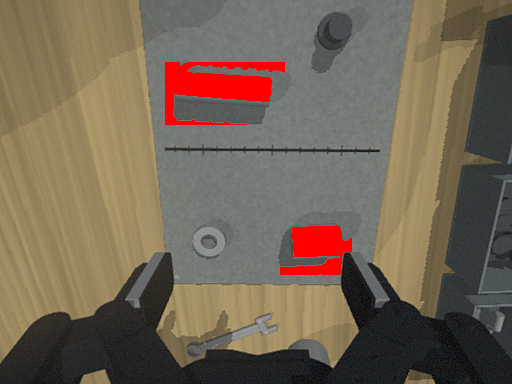

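The shaded flank blends with the board, so I'll use gradient-peak edges instead: the bright upper edge plus the known radius, with the lower edge as a check.

```bash
cat >> h.py <<'E'
def edge(c,cols,rows,sign):
    g=cv2.GaussianBlur(cv2.cvtColor(c["pixels"],cv2.COLOR_BGR2GRAY).astype(np.float32),(5,3),0)
    d=sign*cv2.Sobel(g,cv2.CV_32F,0,1,ksize=3); P=[]
    for x in range(*cols):
        w=d[rows[0]:rows[1],x]; i=int(w.argmax())
        if 0<i<len(w)-1:
            den=w[i-1]-2*w[i]+w[i+1]; P.append((x,rows[0]+i+(.5*(w[i-1]-w[i+1])/den if den else 0)))
    P=np.array(P,np.float32)
    vx,vy,px,py=cv2.fitLine(P,cv2.DIST_HUBER,0,.01,.01).ravel()
    res=P[:,1]-(py+(P[:,0]-px)*vy/vx); P=P[abs(res)<1.2]
    return P
def tangent_axis(c,s,P,r,side,xm):
    """axis of bar of radius r tangent to the plane through edge P; side=+1: edge is on the bar's far/+y side"""
    o,d=ray(c,P,s); n=np.linalg.svd(d)[2][2]; n*=np.sign(n[1])
    # axis points: n.(p-o) = -side*r (bar lies on -y side of a +y edge)
    z=.008+r; f=lambda x:o[1]+(-side*r-n[0]*(x-o[0])-n[2]*(z-o[2]))/n[1]
    a=np.array([.1,f(xm+.05)-f(xm-.05)]); a/=np.linalg.norm(a)
    return np.array([xm,f(xm)]),a
E
python3 - <<'E'
import pickle
from h import *
s,c=pickle.load(open("w1.pkl","rb"))
lm,ld,L=linefit(c,s,(158,140,388,160),65); print("line",lm,ld,L)
for nm,cols,rt,rb,r,xc in (("long",(185,260),(66,84),(92,112),.018,(174.5,270.5,85)),("short",(297,336),(218,234),(248,264),.025,(291.5,342,241))):
    E=onplane(c,[(xc[0],xc[2]),(xc[1],xc[2])],.008+r,s); xm=E[:,0].mean()
    T=edge(c,cols,rt,1); B=edge(c,cols,rb,-1)
    print(nm,"len",E[1,0]-E[0,0],len(T),len(B),T[:,1].mean(),B[:,1].mean())
    for P,sd in ((T,1),(B,-1)):
        m,a=tangent_axis(c,s,P,r,sd,xm); print("  ",m,rel(m,a,lm,ld))
E
```

```text
line [ 0.54293488 -0.04659085] [ 0.9980977  -0.06165215] 0.3091216528358136
long len 0.12370656139965125 75 41 74.910614 99.15816
   [0.48125225 0.03831362] (np.float64(-0.06679982882471172), np.float64(0.08094008934261582), np.float64(-0.052865689182103194))
   [0.48125225 0.04593416] (np.float64(-0.0672696514985132), np.float64(0.08854613244250084), np.float64(-0.08598624422685207))
short len 0.07636037597303114 39 39 226.23058 256.03842
   [ 0.60445823 -0.18768029] (np.float64(0.07010478992847408), np.float64(-0.13702800153033515), np.float64(0.07320813010624029))
   [ 0.60445823 -0.18115803] (np.float64(0.06970267842670672), np.float64(-0.13051814667668388), np.float64(0.08321859240409274))
```

Measurements: the long bar sits −67 mm along the line (66 given), about 81 mm to the +y side, heading −0.053 rad from the line. The short bar sits +70 mm along, about −134 mm across, heading about +0.077 rad. I'll go down behind the long bar with the fingers shut and the tool y axis along the bar.

Call:
carry_out --motion '[[0,[32,-10,30],1],[0,[64,-21,60],2],[0,[96,-32,90],3],[0,[128,-42,120],3.6],[0,[128,-42,155],3.6],[0,[128,-42,190],3.6],[0,[128,-42,220],3.6],[0,[128,-42,240],3.6],[0,[128,-42,247],3.6],[0,[128,-42,247],3.6]]'

```text
t: 3.25
ee_pos: [0.4857, 0.0812, 0.0158]
orientation: [[0.116, 0.993, -0.002], [0.993, -0.116, -0.001], [-0.001, -0.002, -1.0]]
contact_force: [0.1, -0.0, -0.3]
opening: -0.0002
```

```bash
python3 - <<'E'
from rig import robot
import cv2,pickle
s=robot.read_state(); c=robot.read_camera("wrist"); pickle.dump((s,c),open("w2.pkl","wb"))
print(s["t"],s["ee_pos"],s["orientation"],s["contact_force"],s["opening"])
cv2.imwrite("pics/w2.png",c["pixels"])
t=robot.read_camera("top"); cv2.imwrite("pics/t2.png",t["pixels"])
t=robot.read_camera("scene"); cv2.imwrite("pics/s2.png",cv2.resize(t["pixels"][160:310,130:350],None,fx=3.6,fy=3.6,interpolation=cv2.INTER_CUBIC))
E
```

```text
3.25 [0.48567245 0.08123532 0.01578254] [[ 1.15594550e-01  9.93294398e-01 -2.03460333e-03]
 [ 9.93296136e-01 -1.15595976e-01 -5.97235463e-04]
 [-8.28422597e-04 -1.95192646e-03 -9.99997752e-01]] [ 0.07936221 -0.02223713 -0.30563422] -0.00021301803203185155
```

View pics/s2.png

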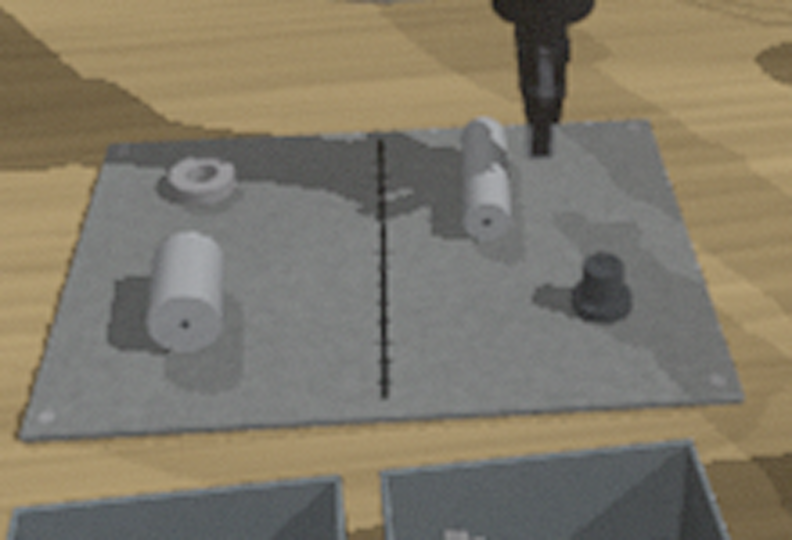

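View pics/w2.png

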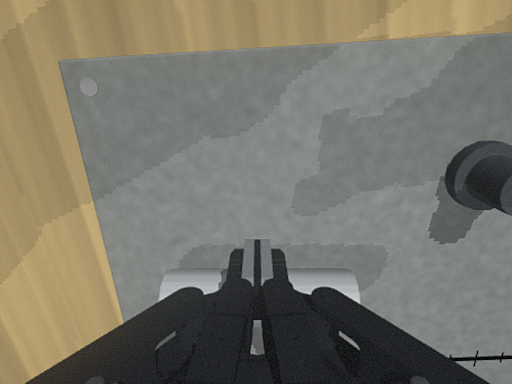

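The fingers are behind the bar's middle (bar columns 160–358, fingers at 257). Now I'll push along −x at 4 cm/s, then ease off a little short of the line.

Call:
carry_out --motion '[[0,[-4,0,0],0],[0,[-8,0,0],0],[0,[-12,0,0],0],[0,[-16,0,0],0],[0,[-20,0,0],0],[0,[-24,0,0],0],[0,[-28,0,0],0],[0,[-32,0,0],0],[0,[-36,0,0],0],[0,[-40,0,0],0]]'

```text
t: 4.4
ee_pos: [0.4819, 0.0405, 0.0165]
orientation: [[0.117, 0.993, -0.0], [0.993, -0.117, -0.0], [-0.0, -0.0, -1.0]]
contact_force: [-0.1, -0.2, -0.3]
opening: 0.0001
```

Call:
carry_out --motion '[[0,[-4,0,0],0],[0,[-8,0,0],0],[0,[-12,0,0],0],[0,[-16,0,0],0],[0,[-20,0,0],0],[0,[-24,0,0],0],[0,[-28,0,0],0],[0,[-32,0,0],0],[0,[-36,0,0],0],[0,[-40,0,0],0]]'

```text
t: 5.4
ee_pos: [0.4772, 0.0008, 0.0165]
orientation: [[0.117, 0.993, -0.0], [0.993, -0.117, -0.0], [-0.0, -0.0, -1.0]]
contact_force: [0.2, 0.4, -0.2]
opening: -0.0001
```

Call:
carry_out --motion '[[0,[-3,0,0],0],[0,[-5.4,0,0],0],[0,[-7.3,0,0],0],[0,[-8.7,0,0],0],[0,[-9.6,0,0],0],[0,[-10,0,0],0],[0,[-10,0,0],0],[0,[-10,0,0],0],[0,[-10,0,0],0],[0,[-10,0,0],0]]'

```text
t: 6.4
ee_pos: [0.4761, -0.0087, 0.0165]
orientation: [[0.117, 0.993, -0.0], [0.993, -0.117, 0.0], [0.0, -0.0, -1.0]]
contact_force: [0.0, 0.2, 0.1]
opening: -0.0001
```

```bash
python3 - <<'E'
from rig import robot
import cv2,pickle
s=robot.read_state(); c=robot.read_camera("wrist"); pickle.dump((s,c),open("w3.pkl","wb"))
print(s["t"],s["ee_pos"],s["orientation"],s["contact_force"],s["opening"])
cv2.imwrite("pics/w3.png",c["pixels"])
t=robot.read_camera("scene"); cv2.imwrite("pics/s3.png",cv2.resize(t["pixels"][160:310,130:350],None,fx=3.6,fy=3.6,interpolation=cv2.INTER_CUBIC))
E
```

```text
6.4 [ 0.47608354 -0.00873262  0.01649785] [[ 1.17096026e-01  9.93120597e-01 -1.53927236e-05]
 [ 9.93120597e-01 -1.17096025e-01  1.76755311e-05]
 [ 1.57515073e-05 -1.73565653e-05 -1.00000000e+00]] [0.03457049 0.24151192 0.14085832] -9.940924947854882e-05
```

View pics/s3.png

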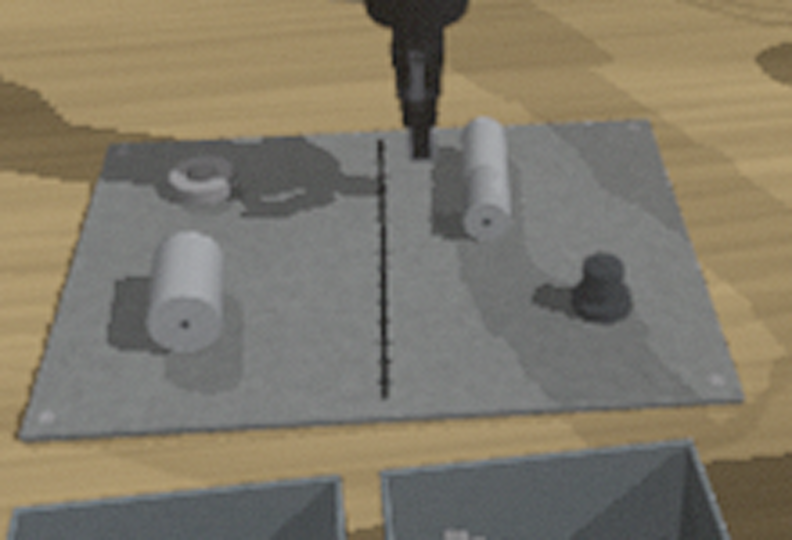

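View pics/w3.png

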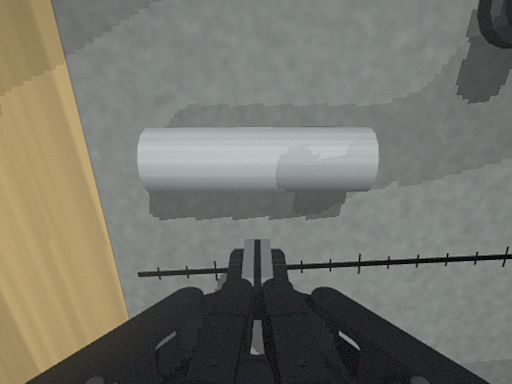

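The bar did not move, although the fingers now stand on its other side. I'll check where the fingertips really are by projecting the reported TCP into the pictures.

```bash
python3 - <<'E'
import pickle
from h import *
from rig import robot
c=robot.read_camera("scene"); t=robot.read_camera("top"); s=robot.read_state()
def proj(c,p):
    f=192/np.tan(np.radians(c["fovy"])/2); q=np.array(c["world_to_cam"])@np.r_[p,1]; return c["cx"]-f*q[0]/q[2], c["cy"]+f*q[1]/q[2]
p=s["ee_pos"]; print("tcp scene",proj(c,p),"seen ~",130+420/3.6,160+157/3.6)
for z in (0.03,.05,.08): print(z,proj(c,[p[0],p[1],z]))
print("long bar far end, top", proj(c,[.5405,.031,.026]), "seen", 130+487/3.6,160+222/3.6)
print("top cam tcp",proj(t,p), "bar",proj(t,[.4813,.0383,.044]))
cv2.imwrite("pics/t3.png",cv2.resize(t["pixels"][115:240,195:350],None,fx=5,fy=4.8,interpolation=cv2.INTER_CUBIC))
cv2.imwrite("pics/s3b.png",cv2.resize(c["pixels"][120:280,180:340],None,fx=3.7,fy=3.7,interpolation=cv2.INTER_CUBIC))
E
```

```text
tcp scene (np.float64(247.06009188713654), np.float64(211.83072388920857)) seen ~ 246.66666666666666 203.61111111111111
0.03 (np.float64(246.90935342192753), np.float64(207.855681151724))
0.05 (np.float64(246.68267564077195), np.float64(201.87808368526294))
0.08 (np.float64(246.33345437785874), np.float64(192.66895817775912))
long bar far end, top (np.float64(264.1484974522878), np.float64(221.30216127725808)) seen 265.27777777777777 221.66666666666666
top cam tcp (np.float64(262.6191524986331), np.float64(194.28079905773777)) bar (np.float64(249.97257695521557), np.float64(192.02399648853296))
```

View pics/t3.png

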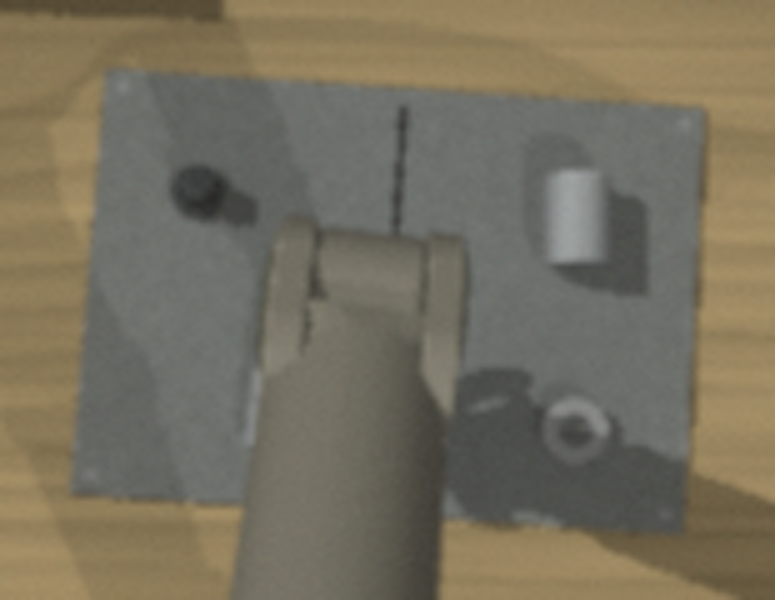

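View pics/s3b.png

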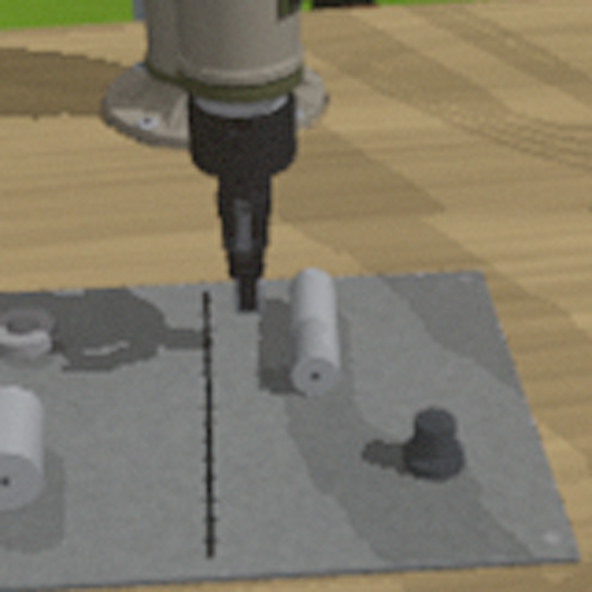

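The pictures disagree with the nominal tool. In the scene view the tip sits at row 204, where the TCP at z=16.5 mm should be at row 212. In the wrist view it is at row 240, also short of the TCP. So the tips are about 27–32 mm above the stated TCP, at z≈45 mm, and just cleared the bar top at 44 mm. Nothing was touched. I'll go back behind the bar and descend in stages, checking force and pictures.

Call:
carry_out --motion '[[0,[0,0,-25],0],[0,[5,0,-40],0],[0,[45,0,-40],0],[0,[85,0,-40],0],[0,[91,0,-40],0],[0,[91,0,-15],0],[0,[91,0,0],0],[0,[91,0,5],0],[0,[91,0,7],0],[0,[91,0,7],0]]'

```text
t: 7.6
ee_pos: [0.487, 0.0813, 0.0098]
orientation: [[0.118, 0.993, 0.0], [0.993, -0.118, -0.0], [-0.0, 0.0, -1.0]]
contact_force: [-0.1, -0.2, 0.6]
opening: 0.0002
```

Call:
carry_out --motion '[[0,[0,0,1],0],[0,[0,0,2],0],[0,[0,0,3],0],[0,[0,0,4],0],[0,[0,0,4],0],[0,[0,0,4],0],[0,[0,0,4],0],[0,[0,0,4],0],[0,[0,0,4],0],[0,[0,0,4],0]]'

```text
t: 8.6
ee_pos: [0.4868, 0.0816, 0.0055]
orientation: [[0.117, 0.993, 0.0], [0.993, -0.117, -0.0], [-0.0, 0.0, -1.0]]
contact_force: [0.1, -0.5, 1.0]
opening: 0.0001
```

```bash
cat > look.py <<'E'
import sys,pickle
from h import *
from rig import robot
n=sys.argv[1]
s=robot.read_state(); c=robot.read_camera("wrist"); t=robot.read_camera("scene")
pickle.dump((s,c,t),open(n+".pkl","wb"))
print(round(s["t"],2),np.round(s["ee_pos"],4),np.round(s["contact_force"],2),s["opening"],"ang y",np.degrees(np.arctan2(s["orientation"][1][1],s["orientation"][0][1])))
a=c["pixels"]; b=cv2.resize(t["pixels"][140:300,160:330],(408,384),interpolation=cv2.INTER_CUBIC)
cv2.imwrite(f"pics/{n}.png",cv2.resize(np.hstack([a,b]),None,fx=.86,fy=.86,interpolation=cv2.INTER_AREA))
E
python3 look.py w4
```

```text
8.6 [0.4868 0.0816 0.0055] [ 0.14 -0.46  1.02] 7.036832400596347e-05 ang y -6.7348763410816215
```

View pics/w4.png

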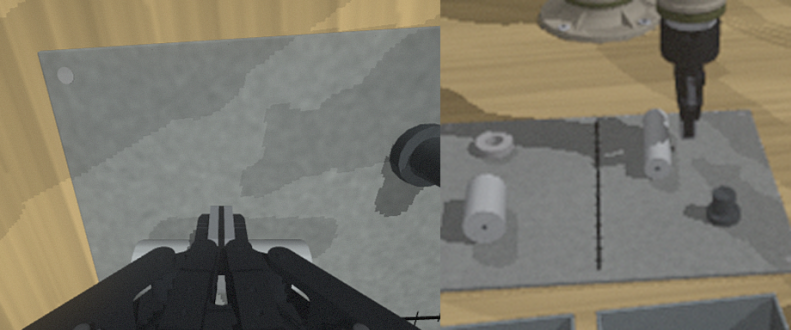

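The TCP now reads below the board surface with no contact, so the tips really are shorter. I'll keep descending slowly.

Call:
carry_out --motion '[[0,[0,0,1],0],[0,[0,0,2],0],[0,[0,0,3],0],[0,[0,0,4],0],[0,[0,0,5],0],[0,[0,0,6],0],[0,[0,0,7],0],[0,[0,0,8],0],[0,[0,0,8],0],[0,[0,0,8],0]]'

```text
t: 9.7
ee_pos: [0.4867, 0.0815, -0.0026]
orientation: [[0.117, 0.993, -0.0], [0.993, -0.117, -0.0], [-0.0, -0.0, -1.0]]
contact_force: [0.4, -0.1, -0.1]
opening: -0.0003
```

```bash
python3 look.py w5; python3 - <<'E'
import pickle
from h import *
s,c,t=pickle.load(open("w5.pkl","rb"))
cv2.imwrite("pics/w5z.png",np.hstack([cv2.resize(c["pixels"][200:300,200:320],None,fx=3.3,fy=3.3,interpolation=cv2.INTER_CUBIC),cv2.resize(t["pixels"][160:260,230:350],None,fx=3.3,fy=3.3,interpolation=cv2.INTER_CUBIC)]))
f=192/np.tan(np.radians(t["fovy"])/2)
for dx in (0,.014):
  for z in (.01,.02,.03,.04):
    q=np.array(t["world_to_cam"])@np.r_[s["ee_pos"][0]+dx,s["ee_pos"][1],z,1]; print(dx,z,t["cx"]-f*q[0]/q[2],t["cy"]+f*q[1]/q[2])
E
```

```text
9.7 [ 0.4867  0.0815 -0.0026] [ 0.41 -0.06 -0.07] -0.0002642067824450429 ang y -6.734681816043826
0 0.01 279.2827273893005 213.21896418252658
0 0.02 279.3409914869516 210.30236481734354
0 0.03 279.3998704862466 207.3549845456248
0 0.04 279.45937417305265 204.37633350388452
0.014 0.01 280.1447414114671 216.06050223625294
0.014 0.02 280.2082626366868 213.1249771352966
0.014 0.03 280.27246210589163 210.15810814517647
0.014 0.04 280.33735074024935 207.1593905627437
```

View pics/w5z.png

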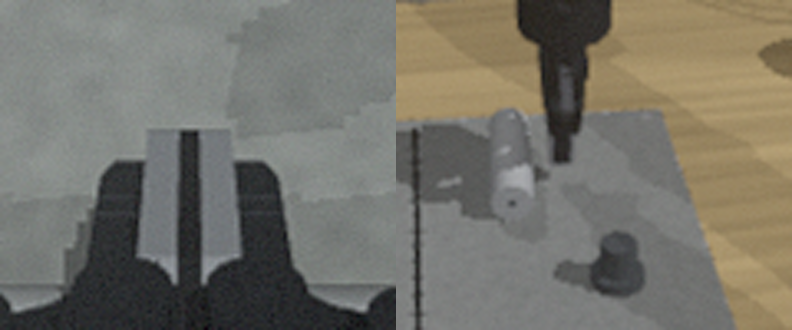

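The tip is now at row 209.4 in the scene view, which puts it at z≈23–32 mm. I'll go another 8 mm down, which leaves the tips about 7 mm or more over the board and below the bar's axis height.

Call:
carry_out --motion '[[0,[0,0,1],0],[0,[0,0,2],0],[0,[0,0,3],0],[0,[0,0,4],0],[0,[0,0,5],0],[0,[0,0,6],0],[0,[0,0,7],0],[0,[0,0,8],0],[0,[0,0,8],0],[0,[0,0,8],0]]'

```text
t: 10.8
ee_pos: [0.4867, 0.0815, -0.0105]
orientation: [[0.117, 0.993, -0.0], [0.993, -0.117, -0.0], [-0.0, -0.0, -1.0]]
contact_force: [0.5, -0.3, -0.4]
opening: -0.0003
```

Call:
carry_out --motion '[[0,[-3,0,0],0],[0,[-6,0,0],0],[0,[-9,0,0],0],[0,[-12,0,0],0],[0,[-15,0,0],0],[0,[-18,0,0],0],[0,[-21,0,0],0],[0,[-24,0,0],0],[0,[-26,0,0],0],[0,[-27,0,0],0]]'

```text
t: 11.8
ee_pos: [0.4834, 0.0544, -0.0106]
orientation: [[0.118, 0.993, -0.0], [0.993, -0.118, -0.0], [-0.0, -0.0, -1.0]]
contact_force: [0.0, 0.1, 1.6]
opening: 0.0008
```

```bash
python3 look.py w6
```

```text
11.8 [ 0.4834  0.0544 -0.0106] [0.04 0.05 1.6 ] 0.0007658391525186564 ang y -6.75808097679449
```

View pics/w6.png

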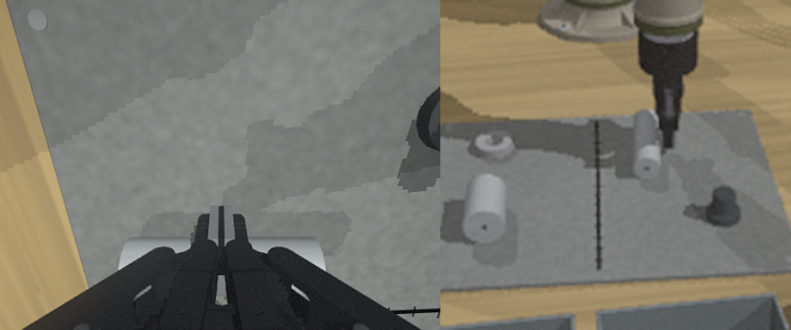

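The bar now moves with the fingers (bar column 658→648 in the scene crop). I'll measure the contact offset from this picture.

```bash
python3 - <<'E'
import pickle
from h import *
s,c,t=pickle.load(open("w6.pkl","rb"))
g=cv2.cvtColor(c["pixels"],cv2.COLOR_BGR2GRAY); print(g[262:300,165],g[262:300,340])
lm=np.array([.54293,-.04659]); ld=np.array([.9980977,-.0616522])
T=np.vstack([edge(c,(150,205),(265,295),1),edge(c,(310,360),(265,295),1)])
E=onplane(c,[(140,300),(378,300)],.026,s); print(E, T[:,1].min(),T[:,1].max())
m,a=tangent_axis(c,s,T,.018,1,E[:,0].mean()); print(m,rel(m,a,lm,ld), rel(s["ee_pos"][:2],a,lm,ld))
E
```

```text
[135 131 126 128 127 127 119 118 120 117 120 120 118 107 107 112 124 127
 136 143 148 153 154 153 155 162 160 165 167 168 174 172 177 178 188 123
  46  43] [122 120 120 125 125 123 122 127 124 118 121 120 127 111  99 107 113 123
 128 135 140 142 143 150 150 155 157 163 170 125  67  38  37  38  35  39
  41  46]
[[0.41637473 0.03803075 0.026     ]
 [0.54572848 0.02256768 0.026     ]] 277.97797 279.70102
[0.4810516  0.02189098] (np.float64(-0.0659826878144113), np.float64(0.06453576963226886), np.float64(-0.05758401215790082)) (np.float64(-0.06561709613498758), np.float64(0.0970990602260834), np.float64(-0.05758401215790082))
```

Call:
carry_out --motion '[[0,[-3,0,0],0],[0,[-7,0,0],0],[0,[-11,0,0],0],[0,[-15,0,0],0],[0,[-19,0,0],0],[0,[-23,0,0],0],[0,[-27,0,0],0],[0,[-31,0,0],0],[0,[-35,0,0],0],[0,[-39,0,0],0]]'

```text
t: 12.9
ee_pos: [0.4789, 0.0157, -0.0105]
orientation: [[0.117, 0.993, -0.0], [0.993, -0.117, -0.0], [-0.0, -0.0, -1.0]]
contact_force: [-0.4, 0.6, 0.1]
opening: -0.0002
```

Call:
carry_out --motion '[[0,[-4,0,0],0],[0,[-8,0,0],0],[0,[-12,0,0],0],[0,[-15,0,0],0],[0,[-17.4,0,0],0],[0,[-19.3,0,0],0],[0,[-20.7,0,0],0],[0,[-21.6,0,0],0],[0,[-22,0,0],0],[0,[-22,0,0],0]]'

```text
t: 13.9
ee_pos: [0.4764, -0.0058, -0.0105]
orientation: [[0.117, 0.993, -0.0], [0.993, -0.117, -0.0], [-0.0, -0.0, -1.0]]
contact_force: [0.2, -1.1, -0.1]
opening: 0.0001
```

Call:
carry_out --motion '[[0,[3,0,0],0],[0,[8,0,0],0],[0,[10,0,-30],0],[0,[10,0,-75],0],[0,[10,0,-120],0],[0,[10,0,-160],0],[0,[10,0,-180],0],[0,[10,0,-180],0],[0,[10,0,-180],0],[0,[10,0,-180],0]]'

```text
t: 14.9
ee_pos: [0.4767, 0.0043, 0.1682]
orientation: [[0.117, 0.993, -0.002], [0.993, -0.117, -0.0], [-0.001, -0.002, -1.0]]
contact_force: [0.3, -0.5, -0.5]
opening: 0.0001
```

```bash
python3 look.py w7; python3 -c "
import pickle,cv2
s,c,t=pickle.load(open('w7.pkl','rb')); cv2.imwrite('pics/w7f.png',c['pixels'])"
```

```text
14.9 [0.4767 0.0043 0.1682] [ 0.29 -0.49 -0.53] 0.00011506272694499766 ang y -6.712944953910889
```

View pics/w7f.png

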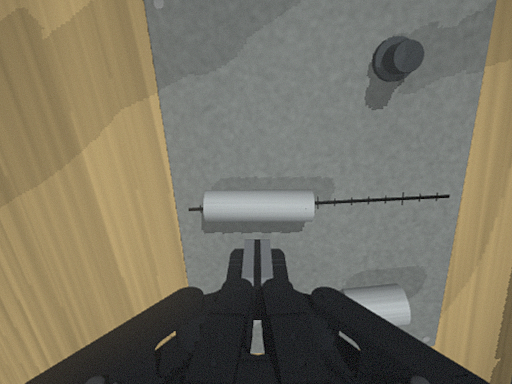

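The long bar now lies over the line in the wrist view. It spans columns 203–314 and rows 191–222, and the line emerges at row 210 on the left and row 204 on the right. I'll measure its offset.

```bash
python3 - <<'E'
import pickle
from h import *
s,c,t=pickle.load(open("w7.pkl","rb"))
g=cv2.cvtColor(c["pixels"],cv2.COLOR_BGR2GRAY); print(g[180:240,260])
def dark(x0,x1,y0,y1):
    P=[]
    for x in range(x0,x1):
        w=np.clip(100.-g[y0:y1,x],0,None)
        if w.sum()>30 and w.max()<100 and (w>20).sum()<5: P.append((x,y0+(w*np.arange(y1-y0)).sum()/w.sum()))
    return P
P=dark(190,201,204,216)+dark(320,448,190,210)
W=onplane(c,P,.008,s)[:,:2]
vx,vy,px,py=cv2.fitLine(W.astype(np.float32),cv2.DIST_HUBER,0,.0005,.001).ravel(); ld=np.array([vx,vy])*np.sign(vx)
e=onplane(c,[(189,210),(449,196.5)],.008,s)[:,:2]; lm=e.mean(0); n=np.array([-ld[1],ld[0]]); lm=lm-n*((lm-[px,py])@n)
print("line",lm,np.arctan2(ld[1],ld[0]),np.linalg.norm(e[1]-e[0]),len(P))
E=onplane(c,[(203,206),(314.5,206)],.026,s); xm=E[:,0].mean(); print("len",E[1,0]-E[0,0])
for P,sd in ((edge(c,(212,305),(185,198),1),1),(edge(c,(212,305),(212,230),-1),-1)):
    m,a=tangent_axis(c,s,P,.018,sd,xm); print(P[:,1].mean(),m,rel(m,a,lm,ld))
E
```

```text
[120 122 116 113 119 121 117 122 117 114 119 131 144 145 158 163 165 170
 172 176 179 184 180 186 192 188 186 184 180 179 176 174 170 160 158 156
 148 137 134 124 116 101  94  97  94  90  90  89  92  88  88  93 126 136
 127 125 124 123 129  97]
line [ 0.54331731 -0.04675792] -0.061653983 0.3097376847844656 129
len 0.12545326955010117
191.0379 [ 0.47338892 -0.03684754] (np.float64(-0.07040615632946558), np.float64(0.005582916121472137), np.float64(-0.05641355897978035))
219.93877 [ 0.47338892 -0.03320853] (np.float64(-0.07063037367050695), np.float64(0.009215011595819217), np.float64(-0.05813740013610526))
```

Offset is about +6.5 mm, between the two edge estimates and agreeing with TCP minus 29 mm. I'll go back down and nudge slowly.

Call:
carry_out --motion '[[0,[0,0,40],0],[0,[0,0,80],0],[0,[0,0,120],0],[0,[0,0,150],0],[0,[0,0,170],0],[0,[0,0,178],0],[0,[0,0,180],0],[0,[-1,0,180],0],[0,[-3,0,180],0],[0,[-5,0,180],0]]'

```text
t: 16.0
ee_pos: [0.4778, -0.001, -0.0095]
orientation: [[0.117, 0.993, 0.002], [0.993, -0.117, 0.0], [0.001, 0.002, -1.0]]
contact_force: [-0.4, -0.7, -1.0]
opening: 0.0001
```

Call:
carry_out --motion '[[0,[-2,0,0],0],[0,[-4,0,0],0],[0,[-6,0,0],0],[0,[-7.7,0,0],0],[0,[-9.2,0,0],0],[0,[-10.4,0,0],0],[0,[-11.3,0,0],0],[0,[-11.9,0,0],0],[0,[-12.3,0,0],0],[0,[-12.3,0,0],0]]'

```text
t: 17.0
ee_pos: [0.4755, -0.0132, -0.0105]
orientation: [[0.117, 0.993, -0.0], [0.993, -0.117, -0.0], [-0.0, -0.0, -1.0]]
contact_force: [0.1, -0.5, -0.1]
opening: 0.0003
```

Call:
carry_out --motion '[[0,[3,0,0],0],[0,[8,0,0],0],[0,[15,0,-30],0],[0,[25,0,-75],0],[0,[32,0,-120],0],[0,[32,0,-160],0],[0,[32,0,-180],0],[0,[32,0,-180],0],[0,[32,0,-180],0],[0,[32,0,-180],0]]'

```text
t: 18.0
ee_pos: [0.4784, 0.0189, 0.1681]
orientation: [[0.117, 0.993, -0.002], [0.993, -0.117, -0.001], [-0.001, -0.002, -1.0]]
contact_force: [0.0, -0.5, -0.6]
opening: -0.0005
```

```bash
python3 look.py w8; python3 -c "
import pickle,cv2
s,c,t=pickle.load(open('w8.pkl','rb')); cv2.imwrite('pics/w8f.png',c['pixels'])"
```

```text
18.0 [0.4784 0.0189 0.1681] [ 0.02 -0.53 -0.59] -0.0004977667593999024 ang y -6.716328941074831
```

View pics/w8f.png

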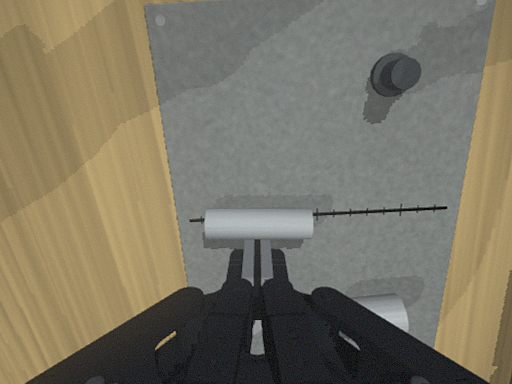

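```bash
cat > meas.py <<'E'
import pickle,sys
from h import *
def linem(c,s,segs,ends):
    g=cv2.cvtColor(c["pixels"],cv2.COLOR_BGR2GRAY); P=[]
    for x0,x1,y0,y1 in segs:
        for x in range(x0,x1):
            w=np.clip(100.-g[y0:y1,x],0,None)
            if w.sum()>30 and (w>20).sum()<5: P.append((x,y0+(w*np.arange(y1-y0)).sum()/w.sum()))
    W=onplane(c,P,.008,s)[:,:2]
    vx,vy,px,py=cv2.fitLine(W.astype(np.float32),cv2.DIST_HUBER,0,.0005,.001).ravel(); ld=np.array([vx,vy])*np.sign(vx)
    e=onplane(c,ends,.008,s)[:,:2]; lm=e.mean(0); n=np.array([-ld[1],ld[0]]); lm=lm-n*((lm-[px,py])@n)
    print("line",lm,np.arctan2(ld[1],ld[0]),np.linalg.norm(e[1]-e[0]),len(P)); return lm,ld
E
python3 - <<'E'
from meas import *
s,c,t=pickle.load(open("w8.pkl","rb"))
g=cv2.cvtColor(c["pixels"],cv2.COLOR_BGR2GRAY); print(g[202:250,225]); print(g[202:250,295])
lm,ld=linem(c,s,[(191,203,213,226),(320,446,203,222)],[(190,220.5),(447,208)])
E=onplane(c,[(204,224),(313.5,224)],.026,s); xm=E[:,0].mean()
for P,sd in ((edge(c,(212,305),(203,216),1),1),(np.vstack([edge(c,(212,236),(230,248),-1),edge(c,(282,305),(230,248),-1)]),-1)):
    m,a=tangent_axis(c,s,P,.018,sd,xm); print(P[:,1].mean(),m,rel(m,a,lm,ld))
E
```

```text
[111 114 116 119 118 116 114 133 143 149 157 162 164 169 175 175 176 181
 180 181 185 181 183 184 178 177 175 174 174 162 160 155 148 147 134 120
 109  95  95  95  94  95  96  99  94  89 123 129]
[112 115 116 119 119 115 113 128 138 144 149 157 158 166 163 176 178 183
 183 181 181 181 184 187 186 183 175 177 173 170 163 159 154 148 141 123
 115  93  89  97  93  90  92  99  95  89 125 130]
line [ 0.54374754 -0.04682718] -0.061442453 0.31021420024397006 129
209.08871 [ 0.47249793 -0.04429019] (np.float64(-0.07127093632032754), np.float64(-0.0018427964105050564), np.float64(-0.0561752993588487))
237.47673 [ 0.47249793 -0.04053255] (np.float64(-0.0715016694454021), np.float64(0.0019077487837574033), np.float64(-0.05723855222522243))
```

The long bar is centred on the line: the two edge estimates are −1.8 and +1.9 mm, mean about 0. Now the short bar. I'll move behind it on its −y side.

Call:
carry_out --motion '[[0,[-38,25,0],-1.3],[0,[-77,50,0],-2.6],[0,[-116,76,0],-3.9],[0,[-155,101,0],-5.2],[0,[-193,126,0],-6.4],[0,[-225,147,0],-7.2],[0,[-237,155,0],-7.6],[0,[-237,155,30],-7.6],[0,[-237,155,50],-7.6],[0,[-237,155,50],-7.6]]'

```text
t: 19.1
ee_pos: [0.603, -0.2339, 0.1148]
orientation: [[-0.015, 1.0, -0.008], [1.0, 0.015, 0.002], [0.002, -0.008, -1.0]]
contact_force: [-0.5, 0.1, 0.4]
opening: -0.0
```

```bash
python3 look.py w9; python3 -c "
import pickle,cv2
s,c,t=pickle.load(open('w9.pkl','rb')); cv2.imwrite('pics/w9f.png',c['pixels'])"
```

```text
19.1 [ 0.603  -0.2339  0.1148] [-0.53  0.1   0.37] -2.107200369037532e-05 ang y 0.83787686412227
```

View pics/w9f.png

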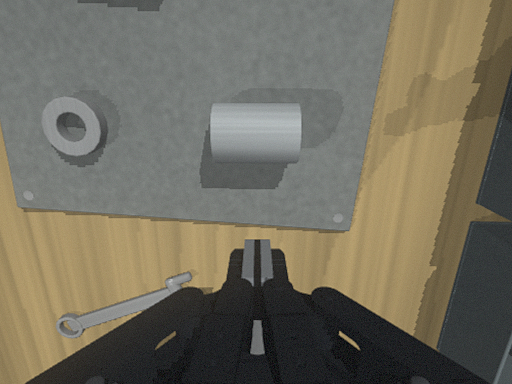

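The short bar is clearly in front of the fingers at columns 210–301, rows 102–163. I'll measure it.

```bash
python3 - <<'E'
from meas import *
s,c,t=pickle.load(open("w9.pkl","rb"))
g=cv2.cvtColor(c["pixels"],cv2.COLOR_BGR2GRAY); print(g[96:116,255]); print(g[150:176,255])
lm=np.array([.5434,-.0467]); ld=np.array([np.cos(.0616),-np.sin(.0616)])
E=onplane(c,[(210,133),(301,133)],.045,s); xm=E[:,0].mean(); print("len",E[1,0]-E[0,0])
for P,sd in ((edge(c,(218,292),(97,112),1),1),(edge(c,(218,292),(154,172),-1),-1)):
    m,a=tangent_axis(c,s,P,.025,sd,xm); print(P[:,1].mean(),m,np.arctan2(a[1],a[0]),rel(m,a,lm,ld))
E
```

```text
[120 114 116 116 123 119 110 132 148 145 153 157 159 154 158 165 170 173
 173 165]
[138 129 130 127 121 116 114 105 106 105  97  86  93  89  88  92  94  95
  89  89  93  98  92  94  91  96]
len 0.0729751033180488
103.020546 [ 0.60000253 -0.18449298] 0.013159962190780142 (np.float64(0.0649778541495082), np.float64(-0.1340471177409503), np.float64(0.07475996219078014))
160.50046 [ 0.60000253 -0.18164023] 0.019537611543173513 (np.float64(0.06480223608498634), np.float64(-0.13119978207188226), np.float64(0.08113761154317352))
```

The short bar is at (0.600, −0.1835), about 133 mm from the line, heading +0.077 rad relative to the line. I'll descend behind it.

Call:
carry_out --motion '[[0,[0,-2,25],0],[0,[0,-2,55],0],[0,[0,-2,80],0],[0,[0,-2,100],0],[0,[0,-2,115],0],[0,[0,-2,124],0],[0,[0,-2,128],0],[0,[0,-2,129],0],[0,[0,-2,129],0],[0,[0,-2,129],0]]'

```text
t: 20.2
ee_pos: [0.604, -0.2352, -0.0086]
orientation: [[-0.015, 1.0, 0.001], [1.0, 0.015, -0.0], [-0.0, 0.001, -1.0]]
contact_force: [1.0, -0.2, -0.1]
opening: 0.0002
```

```bash
python3 look.py w10
```

```text
20.2 [ 0.604  -0.2352 -0.0086] [ 1.02 -0.25 -0.06] 0.0002021786330697205 ang y 0.8640744653047197
```

View pics/w10.png

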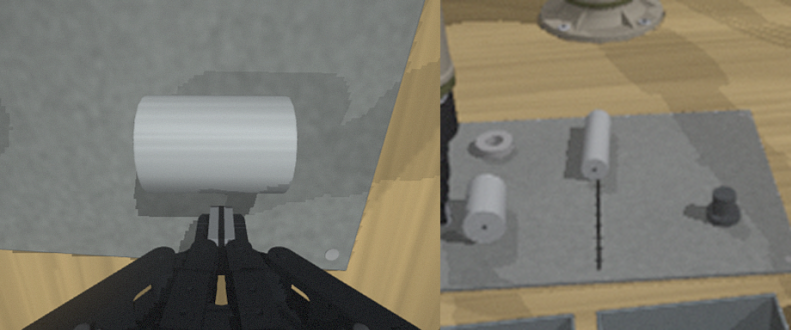

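The fingers are just behind the middle of the short bar. Pushing at 4 cm/s, ending about 6 mm short.

Call:
carry_out --motion '[[0,[4,0,0],0],[0,[8,0,0],0],[0,[11,0,0],0],[0,[14,0,0],0],[0,[17,0,0],0],[0,[21,0,0],0],[0,[25,0,0],0],[0,[29,0,0],0],[0,[33,0,0],0],[0,[37,0,0],0]]'

```text
t: 21.3
ee_pos: [0.6029, -0.1974, -0.0096]
orientation: [[-0.015, 1.0, -0.0], [1.0, 0.015, 0.0], [0.0, -0.0, -1.0]]
contact_force: [0.4, 0.0, 0.3]
opening: -0.0
```

Call:
carry_out --motion '[[0,[4,0,0],0],[0,[8,0,0],0],[0,[12,0,0],0],[0,[16,0,0],0],[0,[20,0,0],0],[0,[24,0,0],0],[0,[28,0,0],0],[0,[32,0,0],0],[0,[36,0,0],0],[0,[40,0,0],0]]'

```text
t: 22.3
ee_pos: [0.6023, -0.1576, -0.0095]
orientation: [[-0.015, 1.0, -0.0], [1.0, 0.015, -0.0], [-0.0, -0.0, -1.0]]
contact_force: [-0.1, 0.6, 0.4]
opening: -0.0
```

```bash
python3 look.py w11
```

```text
22.3 [ 0.6023 -0.1576 -0.0095] [-0.12  0.63  0.39] -4.5846153907892115e-05 ang y 0.8667083833894501
```

View pics/w11.png

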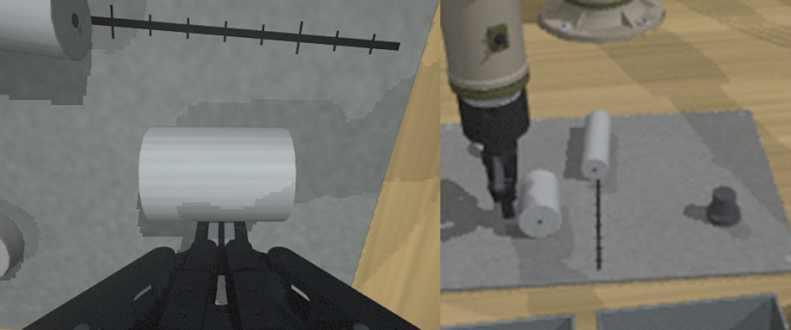

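The short bar is rolling ahead of the fingers. Continuing.

Call:
carry_out --motion '[[0,[3,0,0],0],[0,[7,0,0],0],[0,[11,0,0],0],[0,[15,0,0],0],[0,[19,0,0],0],[0,[23,0,0],0],[0,[27,0,0],0],[0,[31,0,0],0],[0,[35,0,0],0],[0,[39,0,0],0]]'

```text
t: 23.4
ee_pos: [0.6017, -0.1186, -0.0095]
orientation: [[-0.015, 1.0, -0.0], [1.0, 0.015, -0.0], [-0.0, -0.0, -1.0]]
contact_force: [-0.4, -0.7, -0.4]
opening: 0.0
```

Call:
carry_out --motion '[[0,[4,0,0],0],[0,[8,0,0],0],[0,[12,0,0],0],[0,[15.5,0,0],0],[0,[18.5,0,0],0],[0,[21,0,0],0],[0,[23,0,0],0],[0,[24.5,0,0],0],[0,[25.5,0,0],0],[0,[26,0,0],0]]'

```text
t: 24.4
ee_pos: [0.6013, -0.0929, -0.0095]
orientation: [[-0.015, 1.0, -0.0], [1.0, 0.015, -0.0], [-0.0, -0.0, -1.0]]
contact_force: [-0.6, -0.3, -0.2]
opening: 0.0001
```

```bash
python3 look.py w12; python3 -c "
import pickle,cv2
s,c,t=pickle.load(open('w12.pkl','rb')); cv2.imwrite('pics/w12f.png',c['pixels'])"
```

```text
24.4 [ 0.6013 -0.0929 -0.0095] [-0.6  -0.26 -0.17] 0.00014026690638220071 ang y 0.866026693693405
```

View pics/w12f.png

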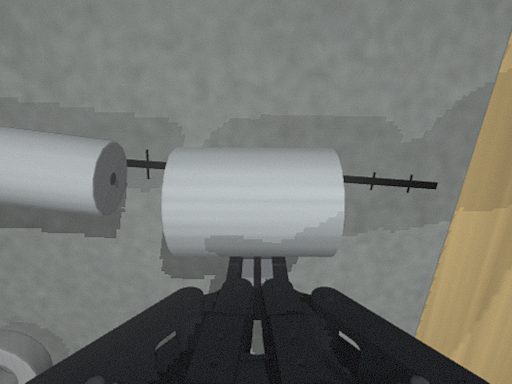

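The short bar is near the line and there is a gap to the long bar. I'll back off, rise and measure.

Call:
carry_out --motion '[[0,[-4,0,0],0],[0,[-12,0,0],0],[0,[-20,0,-25],0],[0,[-28,0,-65],0],[0,[-34,0,-105],0],[0,[-34,0,-140],0],[0,[-34,0,-160],0],[0,[-34,0,-160],0],[0,[-34,0,-160],0],[0,[-34,0,-160],0]]'

```text
t: 25.5
ee_pos: [0.601, -0.127, 0.149]
orientation: [[-0.015, 1.0, -0.002], [1.0, 0.015, 0.0], [0.0, -0.002, -1.0]]
contact_force: [-0.2, 0.1, 0.8]
opening: -0.0001
```

```bash
python3 look.py w13; python3 -c "
import pickle,cv2
s,c,t=pickle.load(open('w13.pkl','rb')); cv2.imwrite('pics/w13f.png',c['pixels'])"
```

```text
25.5 [ 0.601 -0.127  0.149] [-0.25  0.06  0.82] -6.982250238126229e-05 ang y 0.8470538766798327
```

View pics/w13f.png

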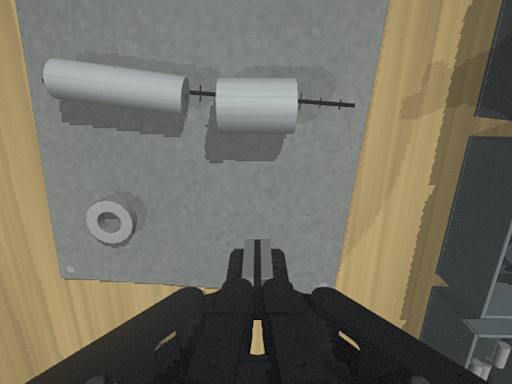

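The wrist view shows both bars over the line: the short one at columns 215–297, rows 78–134, the long one at columns 43–188. The line is visible between them and on the right.

```bash
python3 - <<'E'
from meas import *
s,c,t=pickle.load(open("w13.pkl","rb"))
g=cv2.cvtColor(c["pixels"],cv2.COLOR_BGR2GRAY); print(g[70:90,255]); print(g[124:150,255])
lm,ld=linem(c,s,[(192,213,86,100),(303,353,94,112)],[(191,93.5),(354,105)])
lm2=np.array([.5434,-.0467]); ld2=np.array([np.cos(.0616),-np.sin(.0616)])
print("new line vs old", (lm-lm2)@np.array([-ld2[1],ld2[0]]))
E=onplane(c,[(215,106),(297.5,106)],.05,s); xm=E[:,0].mean(); print("len",E[1,0]-E[0,0])
for P,sd in ((edge(c,(222,291),(73,88),1),1),(edge(c,(222,291),(126,142),-1),-1)):
    m,a=tangent_axis(c,s,P,.025,sd,xm); print(P[:,1].mean(),m,rel(m,a,lm,ld),rel(m,a,lm2,ld2))
E
```

```text
[118 120 120 120 124 123 123 124 143 150 158 160 162 169 177 176 179 172
 177 176]
[123 120 116 111 108 104  96  94  91  88  99 103 103 102 100 103  97  96
  99  97  97  96  97  98  95  95]
line [ 0.61518617 -0.05073409] -0.060857046 0.16382031002034564 63
new line vs old 0.00039279400559176416
len 0.07201543241915087
77.91089 [ 0.59856787 -0.05744619] (np.float64(-0.01617931658879829), np.float64(-0.007710395260498313), np.float64(0.07411062306546305)) (np.float64(0.05572477840075281), np.float64(-0.007329619497880075), np.float64(0.07485357824386288))
127.95448 [ 0.59856787 -0.05161641] (np.float64(-0.01653388095608614), np.float64(-0.0018914051820700468), np.float64(0.07260136425182968)) (np.float64(0.05536589088917966), np.float64(-0.0015108945525422622), np.float64(0.07334431943022952))
```

The lower silhouette is really at row ~133.5, the step from dark flank to shadow. Both sides then give the short bar −7.6 mm. I'll recheck the long bar from this opposite viewpoint too.

```bash
python3 - <<'E'
from meas import *
s,c,t=pickle.load(open("w13.pkl","rb"))
g=cv2.cvtColor(c["pixels"],cv2.COLOR_BGR2GRAY)
for x in (80,120,160): print(x,g[52:82,x],g[90:122,x])
lm=np.array([.5434,-.0467]); ld=np.array([np.cos(.0616),-np.sin(.0616)]); lm=lm+.0004*np.array([-ld[1],ld[0]])
E=onplane(c,[(45,80),(186,95)],.026,s); xm=E[:,0].mean(); print("len",E[1,0]-E[0,0])
P=edge(c,(60,175),(54,82),1); m,a=tangent_axis(c,s,P,.018,1,xm); print(P[[0,-1]],rel(m,a,lm,ld))
cv2.imwrite("pics/w13z.png",cv2.resize(c["pixels"][40:150,30:220],None,fx=4,fy=4,interpolation=cv2.INTER_CUBIC))
E
```

```text
80 [124 115 116 116 117 118 118 116 110 127 149 160 158 168 166 168 173 177
 176 179 176 179 181 178 177 179 176 170 171 176] [145 140 131 127 121 117 112 109 101  93  96  88  92  96  96  99  96  96
  95  97  99  93  92  95  92  95  95  95  96  95  99  96]
120 [126 128 126 130 124 117 114 116 118 116 117 114 112 112 115 138 156 160
 165 166 167 172 176 176 172 177 183 180 182 178] [170 163 158 153 153 152 147 141 133 128 123 121 113 104 104  99  92  90
  92  98  98  92  96  95  93  98  95  94  98  92  98  95]
160 [130 127 131 125 126 127 128 130 131 121 117 116 115 118 114 119 116 123
 122 119 129 144 152 160 163 165 172 176 177 176] [176 174 174 175 174 168 163 164 161 157 157 152 145 138 138 133 124 116
 109 106 100  98  91  94  98  94  96  94  95  97  95  93]
len 0.1296486664352302
[[ 60.        58.908108]
 [174.        74.367645]] (np.float64(-0.07598821459012142), np.float64(-0.0005686603487350934), np.float64(-0.0523328321132938))
```

View pics/w13z.png

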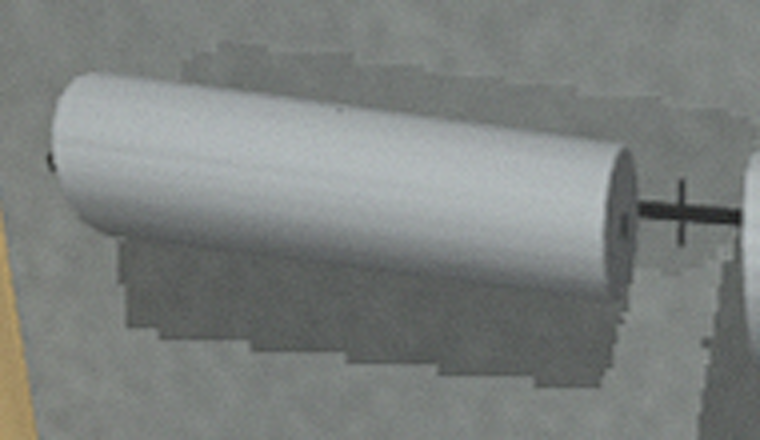

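Call:
carry_out --motion '[[0,[0,0,40],0],[0,[0,0,80],0],[0,[0,0,115],0],[0,[4,0,140],0],[0,[10,0,154],0],[0,[16,0,159],0],[0,[20,0,160],0],[0,[23,0,160],0],[0,[26,0,160],0],[0,[28,0,160],0]]'

```text
t: 26.6
ee_pos: [0.6022, -0.0987, -0.0084]
orientation: [[-0.015, 1.0, 0.002], [1.0, 0.015, -0.0], [-0.0, 0.002, -1.0]]
contact_force: [-1.4, 0.3, -0.4]
opening: 0.0
```

Call:
carry_out --motion '[[0,[2,0,0],0],[0,[4,0,0],0],[0,[6,0,0],0],[0,[8,0,0],0],[0,[9.7,0,0],0],[0,[11,0,0],0],[0,[12,0,0],0],[0,[12.8,0,0],0],[0,[13.2,0,0],0],[0,[13.3,0,0],0]]'

```text
t: 27.6
ee_pos: [0.6012, -0.0855, -0.0095]
orientation: [[-0.015, 1.0, -0.0], [1.0, 0.015, -0.0], [-0.0, -0.0, -1.0]]
contact_force: [-0.6, 0.1, 1.0]
opening: 0.0001
```

Call:
carry_out --motion '[[0,[-4,0,0],0],[0,[-12,0,0],0],[0,[-20,0,-25],0],[0,[-28,0,-65],0],[0,[-40,0,-105],0],[0,[-45,0,-140],0],[0,[-45,0,-170],0],[0,[-45,0,-180],0],[0,[-45,0,-180],0],[0,[-45,0,-180],0]]'

```text
t: 28.6
ee_pos: [0.6012, -0.1305, 0.169]
orientation: [[-0.015, 1.0, -0.002], [1.0, 0.015, 0.0], [0.0, -0.002, -1.0]]
contact_force: [-0.6, 0.2, -1.1]
opening: 0.0004
```

```bash
python3 look.py w14; python3 -c "
import pickle,cv2
s,c,t=pickle.load(open('w14.pkl','rb')); cv2.imwrite('pics/w14f.png',c['pixels'])"
```

```text
28.6 [ 0.6012 -0.1305  0.169 ] [-0.55  0.17 -1.11] 0.0004198178777422708 ang y 0.8644377122186404
```

View pics/w14f.png

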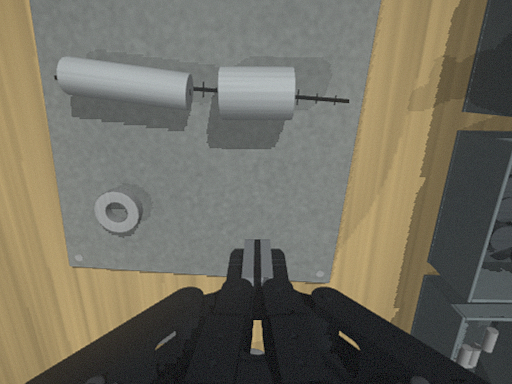

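```bash
python3 - <<'E'
from meas import *
s,c,t=pickle.load(open("w14.pkl","rb"))
g=cv2.cvtColor(c["pixels"],cv2.COLOR_BGR2GRAY)
for x in (235,255,280): print(x,g[62:72,x],g[108:128,x])
for x in (85,120,160): print(x,g[86:112,x])
lm,ld=linem(c,s,[(195,216,82,97),(299,348,90,106)],[(195,89),(349,101)])
lm2=np.array([.5434,-.0467]); ld2=np.array([np.cos(.0616),-np.sin(.0616)]); n2=np.array([-ld2[1],ld2[0]])
print("new line vs old", (lm-lm2)@n2)
lm2=lm2+n2*((lm-lm2)@n2)
for nm,ex,cols,rt,r in (("short",[(219,92),(294.5,92)],(226,288),(62,76),.025),("long",[(58,75),(190,90)],(72,180),(54,80),.018)):
    E=onplane(c,ex,.008+r*1.6,s); xm=E[:,0].mean()
    P=edge(c,cols,rt,1); m,a=tangent_axis(c,s,P,r,1,xm); print(nm,"len",E[1,0]-E[0,0],P[[0,-1]].tolist(),rel(m,a,lm2,ld2))
E
```

```text
235 [129 133 134 116 130 155 161 165 166 167] [126 128 119 113 113 108  98  98  98  94  92  83  92  97  91  98  91  96
  96  95]
255 [116 116 118 116 131 152 160 163 168 168] [130 124 120 119 114 105 105 104  97  94  93  88 100  95  97  96  96  96
  95 100]
280 [123 122 122 114 127 148 159 161 165 160] [137 127 129 121 119 110 105 102 101  99  94  90  94  99  99  96  95 100
  94  98]
85 [141 135 127 122 118 112 106  97  99  92  86  95  92  94  94  94  97  98
  93  90  93  93  91  89  90  89]
120 [164 159 157 150 149 142 135 130 129 116 111 106  99  94  95  89  91  93
  92  92  93  89  93  94  91  93]
160 [178 177 174 172 167 168 160 157 156 154 148 140 133 132 128 120 113 107
 105  98  88  94  97  95  96  95]
line [ 0.61586268 -0.05080912] -0.06074992 0.1640623170863373 64
new line vs old 0.00035955223352144254
short len 0.07023172642350783 [[226.0, 66.63103485107422], [287.0, 66.6844482421875]] (np.float64(0.05583234795206697), np.float64(-0.0003501259269566354), np.float64(0.07620699439290587))
long len 0.12449028822758312 [[72.0, 56.996681213378906], [179.0, 71.44243621826172]] (np.float64(-0.07099885790985606), np.float64(-0.0008089000890804892), np.float64(-0.05179747131603016))
```

Now the lower silhouettes (the dark minimum), as an independent check on both bars.

```bash
python3 - <<'E'
from meas import *
s,c,t=pickle.load(open("w14.pkl","rb"))
ld2=np.array([np.cos(.0612),-np.sin(.0612)]); n2=np.array([-ld2[1],ld2[0]]); lm2=np.array([.5434,-.0467])+.00036*n2
S=[(235,119.5),(255,119.5),(280,119.6)]; L=[(85,96.5),(120,101.7),(160,106.6)]
for P,r,xm in ((S,.025,.5985),(L,.018,.4725)):
    m,a=tangent_axis(c,s,P,r,-1,xm); print(rel(m,a,lm2,ld2))
cv2.imwrite("pics/s14.png",cv2.resize(t["pixels"][160:310,130:350],None,fx=3.6,fy=3.6,interpolation=cv2.INTER_CUBIC))
E
```

```text
(np.float64(0.05515430276343332), np.float64(0.00044039444720762454), np.float64(0.07437021724428233))
(np.float64(-0.0710313131679323), np.float64(-0.00038725686939961675), np.float64(-0.05372193103244661))
```

View pics/s14.png

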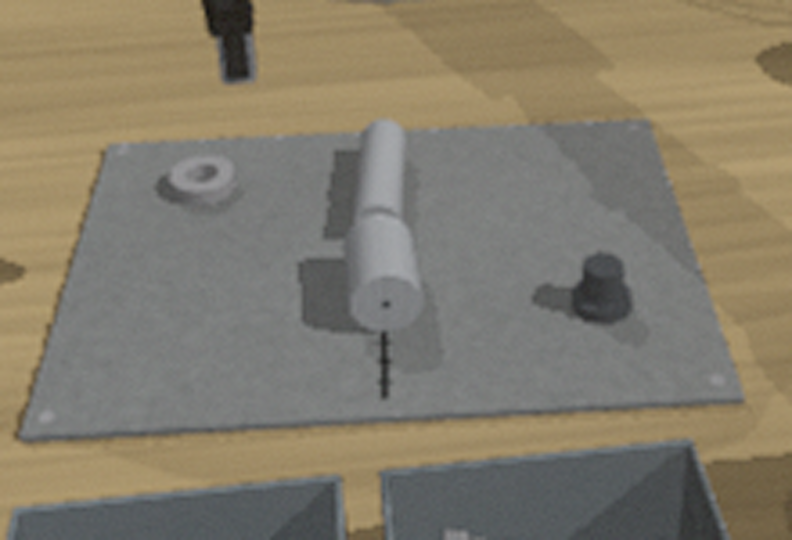

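Both bars are within 1 mm of the line from both silhouettes, and the bearing (crop (203,175)) and bushing (605,288) are where they were. The arm is clear, so I'm handing in.

```bash
python3 -c "
from rig import robot
print(robot.job_done()); print(robot.read_state()['t'])"
```

```text
the job is handed in; nothing more can be done
None
the job is handed in; nothing more can be done
```

I rolled the long bar and then the short bar onto the black line with the shut fingertips. Each got a push at about 4 cm/s, then one slow nudge. The job was handed in at about 28.6 s with the arm clear of everything.

**Final position:** measured from both silhouette edges in the wrist view:

| Bar | Offset from the line | Distance along the line from its middle | Heading relative to the line |
|---|---|---|---|
| Long | −0.4 to −0.8 mm | −71 mm | −0.053 rad |
| Short | −0.4 to +0.4 mm | +55 mm | +0.075 rad |

**Headings:** both bars kept the heading they started with, since rolling does not turn them. The ends of each bar therefore sit about 3 mm off the line.

**Other objects:** in the last pictures the bearing and bushing had not moved. I did not compare the carton, tin, wrench and spool, but the arm never went near them at low height.

**Checks that disagreed:**
- **Fingertips:** they were about 27–32 mm short of the stated TCP. My first pass, with the TCP at z = 16 mm, went just over the long bar without touching it. I then lowered the tool in steps, checking force and pictures, to a TCP of about −10 mm.
- **Early edge estimates:** the first measurements of the bars' lower edges were off by up to about 6 mm, because the shaded flank blends into the shadow. I re-read those edges before the final check.

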